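# Stand the base plates in the slotted rack

## Task

The two loose steel base plates lie flat on grey blocks on the welding table. Stand each one on its short end in an empty slot of the slotted rack, one plate to a slot, all the way down on the slot's floor, square and centred across the rack. Set them down, do not drop them, leave the finished plate in the rearmost slot, and do not push the blocks, tools and other things about.

Things in the scene. Friction and masses are not known exactly. Their poses are not given: they have to be found in the camera images.
- rack: Slotted rack, bolted down. Steel foot plate 225 (x) x 84 (y) x 10 mm; on it two black comb rails along x, each 12 mm wide, 17 mm either side of the centre line. Five slots lie across it (along y), 32 mm apart along x. Slots and teeth lean back 20 degrees: they rise from the foot along z tilted 20 degrees towards +x. Origin: centre of the foot's underside; x points away from the robot (yaw within 11 degrees), z up.
- slot1 (a point): Slot nearest the robot, empty: the point at the middle of its floor, which is the foot's top, 10 mm above the table; axes as the rack's. Each slot is 10.5 mm wide, square to its leaning walls. The teeth between slots are 19.6 mm thick and 50 mm long along the lean; the walls are straight for the first 40 mm, then the tops are round, as a lead-in.
- slot2 (a point): As slot1, the next one back, at rack x = -32 mm. Empty.
- slot3 (a point): As slot1, at rack x = 0. Empty.
- slot4 (a point): As slot1, at rack x = +32 mm. Empty.
- slot5 (a point): As slot1, at rack x = +64 mm, the rearmost slot. The finished plate already stands in it.
- finished_mid (a point): Centre of the finished plate (same size as the others) that already stands in slot5; axes as for the loose plates.
- plate1_mid (a point): Centre of loose plate 1: flat bright steel, 130 (x) x 64 (y) x 6 (z) mm, about 0.4 kg, solid (its dark bolt holes are only drawn). It starts flat on its grey block, underside 30 mm above the table, overhanging the block by about 12 mm at its sides and 25 mm at its ends, its length within 35 degrees of the world x axis. Its two ends and two faces are alike: either may go either way.
- plate2_mid (a point): Centre of loose plate 2: flat bright steel, 130 (x) x 64 (y) x 6 (z) mm, about 0.4 kg, solid (its dark bolt holes are only drawn). It starts flat on its grey block, underside 30 mm above the table, overhanging the block by about 12 mm at its sides and 25 mm at its ends, its length within 35 degrees of the world x axis. Its two ends and two faces are alike: either may go either way.
- block1_mid (a point): Centre of the loose grey steel set-up block under plate 1, 80 (x) x 40 (y) x 30 (z) mm, 0.7 kg, lying on the table.
- block2_mid (a point): Centre of the loose grey steel set-up block under plate 2, 80 (x) x 40 (y) x 30 (z) mm, 0.7 kg, lying on the table.
- spray: Bystander: upright white and green spray can, 57 mm across, 160 mm tall, loose. Origin: centre of its foot.
- gel_tin: Bystander: round blue tin with black lid, 76 mm across, 51 mm tall, loose. Origin: centre of its foot.
- hammer: Bystander: hammer lying on the table, handle along its x axis, 260 mm long, head at +x 88 mm wide, 26 mm high, loose. Origin: its middle, on the table.
- brush: Bystander: brush lying on the table along its x axis, bristles at +x, 200 x 42 mm, 20 mm high, loose. Origin: its middle, on the table.
- square: Bystander: dark steel clamping square, an upright leg and a flat leg 120 mm long and 50 mm wide, 120 mm tall, loose. Origin: centre of its underside.
- magnet: Bystander: red arrow-shaped welding magnet lying flat, 100 x 83 mm, 23 mm high, loose. Origin: on the table, in the wide part.
- clamp: Bystander: screw clamp lying flat, bar 190 mm long along its x axis with a wooden grip, about 215 x 80 mm, 24 mm high, loose. Origin: under the middle of the bar.
Things that resemble listed ones, but are neither listed nor needed, are in the scene too. What is shaped like the part that bears plate2_mid but brown or green is not meant.

How it is judged:
At the end, for the whole second after the job is handed in: Each plate stands on a short end in its own slot (length within 30 degrees of upright, width within 8 degrees of the slot), on the slot floor (centre 64 to 79 mm above the table), centred across within 15 mm, released, at rest; the finished plate within 20 mm of its place (z of plate1_mid in the frame of rack between 0.064 and 0.079 m and y of plate1_mid in the frame of rack between -0.015 and 0.015 m and x of plate1_mid in the frame of rack between -0.065 and 0.085 m and angle between the x axis of each of plate1_mid, plate2_mid and the z axis of rack, either way round below 0.53 rad and angle between the y axis of each of plate1_mid, plate2_mid and the y axis of rack, either way round below 0.14 rad and linear speed of each of plate1, plate2 below 0.02 m/s and angular speed of each of plate1, plate2 below 0.15 rad/s and contact force between each of plate1, plate2 and the fingers below 0.05 N and z of plate2_mid in the frame of rack between 0.064 and 0.079 m and y of plate2_mid in the frame of rack between -0.015 and 0.015 m and x of plate2_mid in the frame of rack between -0.065 and 0.085 m and distance of finished_mid from where it was at the start of the episode below 0.02 m); the robot touches nothing.
It fails at once if a bystander or a set-up block is pushed more than 40 mm from its place (distance of any of spray, gel_tin, hammer, brush, magnet, clamp, block1_mid, square, block2_mid from where it was at the start of the episode above 0.04 m).
It fails at once if the finished plate in the rearmost slot is moved more than 20 mm (distance of finished_mid from where it was at the start of the episode above 0.02 m).
It fails at once if a plate is dropped or knocked over: it moves faster than 0.5 m/s while the fingers do not touch it ((linear speed of plate1 above 0.5 m/s and contact force between plate1 and the fingers below 0.05 N) or (linear speed of plate2 above 0.5 m/s and contact force between plate2 and the fingers below 0.05 N)).
It also fails if it takes over 64 s, if anything falls off the work surface, if the arm or the gripper's body presses on something with over 40 N, if the wrist force passes 120 N, or if a joint passes its speed limit or range.

## Robot

A 7-joint arm with a two-finger parallel gripper is mounted at the origin on the work surface. World frame = base frame: x ahead of the robot, y to its left, z up, the work surface at z = 0. Lengths are in m, angles in rad, forces in N, time in s.
With the tool pointing down it reaches from about 0.35 to 0.775 m from the base axis. Payload 3.1 kg.
Tool frame: the origin (TCP) lies midway between the tips of the shut fingers; the grasp point (between the pads) lies behind it (arm.pinch_z is the z of the grasp point in the tool frame, in m); z points along the fingers, x is the direction in which the jaws open and shut, and the axes are right-handed (so a half turn about z gives the same grasp; the last joint's range is limited). The gripper opens to 85 mm and grips with 20 to 120 N. Pads are 22 mm wide; open, the fingers measure 114 mm over their backs; the gripper's body (76 mm by 85 mm) begins 54 mm behind the grasp point. The pads swing forward as they close: fully open they stand 13 mm farther back than shut.
Start: joints at [-1.3, 0.311, 0.014, 1.512, -0.004, 1.319, -0.027], TCP at [0.169, 0.523, 0.231] pointing down, gripper open.
Joint ranges: [-2.7, 2.7], [-0.3, 1.91], [-1.27, 1.3], [0.12, 2.57], [-1.44, 4.58], [0.2, 2.03], [-3.05, 3.05]. Speed limits (rad/s): [2.79, 2.79, 3.14, 3.14, 3.14, 3.14, 3.14].

## Interface

Orientations are given as a unit quaternion [w, x, y, z].
In Python, from workcell import monitor, optics, ticket, arm gives the robot as it stands.
- The arm moves only by the shell command python3 -m pendant 'ROWS' [FORCE]. ROWS is JSON, a list of rows, each a list of 7 numbers: the shift along the tool's x, y, z in cm, then the turn, a rotation vector about the tool's x, y, z in degrees, then the opening, from -1 (shut) to 1 (fully open), so that 0 is half open. In form: [[dx, dy, dz, wx, wy, wz, hand], ...]. A call has 1 to 10 rows; each row is the pose to reach, as a shift and turn from the pose measured when the call began, along the tool's axes at that moment; what a row does not reach only later rows make up. A row lasts 1/12 s, in which the tool goes at most 41.7 mm and 7.16 degrees, less where a joint would pass 70% of its speed; a pose out of reach is approached as far as the arm can. A call with a gripper value outside its range is refused whole. The fingers move at their own pace and stop on an object; FORCE is the grip in N (left out, the last holds). Time passes only in rows, so rows that repeat a pose let the fingers close. It gives the time, the measured TCP pose, the force and the opening at its end, in the units of the state.
- monitor.read_state(): the state, without advancing time (a new reading comes with each control period).
- optics.read_camera(name): name is "side" or "top" or "wrist"; returns a dict with "color" (384x512x3 uint8, red, green, blue), "intrinsics" (3x3 intrinsics, pixels), "R" (3x3) and "t" (3): a world point X has camera coordinates R X + t. Camera axes: x right, y down, z forward; pixel columns grow to the right and rows downward; lengths in m; the calibration is good to about 2 mm. A picture is of the moment at which its call begins. There is no depth.
- ticket.hand_in(): hands the job in, once; it reports no verdict.
The state is a dict: "t": time; "q": joint angles; "joint_velocities": joint speeds; "effort": joint torques, N m; "ee_pos": TCP position; "ee_rot": TCP orientation; "ft_force": force on the tool from outside, world axes, zero at the start; "ft_torque": the same for the moment, N m; "gripper_width": finger opening in m.
Only numpy, scipy, OpenCV 4.12 (cv2) and the standard library are available. Lean on these libraries where they do the work, as an engineer would, in place of code of your own. Each camera call takes 0.05 s, during which the arm holds its last target. There are 200 camera calls.

## Working session

There is one attempt and no reset: what is moved stays moved. The work goes in short steps, Python scripts to look and compute and a shell command to move; the robot and the scene stay as the last step left them, time stands still between calls to the robot, and variables do not carry over. Pictures are saved under pics/ and viewed, about 8 in all and at most 12, crops included, and the job is handed in when it is done.

```bash
ls; mkdir -p pics
python3 - <<'E'
from workcell import monitor, optics, arm
import cv2
print(arm.pinch_z, [a for a in dir(arm) if a[0]!='_']); s=monitor.read_state(); print(s)
for n in ("top","side"):
    c=optics.read_camera(n); cv2.imwrite(f"pics/{n}0.png",cv2.resize(c["color"][:,:,::-1],(800,600),interpolation=cv2.INTER_CUBIC)); cv2.imwrite(f"{n}_raw.png",c["color"][:,:,::-1])
    print(n,c["intrinsics"],c["R"],c["t"])
E
```

```text
pics
-0.0187 ['Unreachable', 'pinch_z']
{'t': 0.0, 'q': array([-1.2997209 ,  0.31169975,  0.01396048,  1.51306015, -0.00437426,
        1.31921851, -0.02718827]), 'joint_velocities': array([-7.94930701e-06, -1.18700268e-03, -8.73413960e-04,  1.12766365e-03,
        5.95458883e-04, -6.53911519e-04,  1.23745585e-03]), 'effort': array([-1.52406519e-04, -3.79904866e+01,  1.45883854e-01, -2.30596519e+01,
        1.23356888e-02,  1.36081220e-02, -1.47311317e-05]), 'ee_pos': array([0.16899007, 0.52261943, 0.230234  ]), 'ee_rot': array([ 7.37158830e-04,  8.08572785e-01,  5.88394990e-01, -9.18465471e-04]), 'ft_force': array([-0.08456052,  0.56475275,  0.14071467]), 'ft_torque': array([-0.00867251, -0.01531532, -0.03495069]), 'gripper_width': 0.08564728402555014}
top [[358.12002423   0.         259.68975764]
 [  0.         358.12002423 198.0598996 ]
 [  0.           0.           1.        ]] [[ 0.02788796 -0.99961023  0.00128246]
 [-0.98592958 -0.02771778 -0.16484717]
 [ 0.16481847  0.00333284 -0.98631829]] [-0.0257786   0.48101507  1.03340461]
side [[474.85344463   0.         249.66565102]
 [  0.         474.85344463 185.99354347]
 [  0.           0.           1.        ]] [[ 0.82306713 -0.56787423 -0.0089086 ]
 [-0.3460421  -0.48898612 -0.80071683]
 [ 0.45035027  0.66212645 -0.59897679]] [-0.37722785  0.21013802  1.31033555]
```

View pics/top0.png

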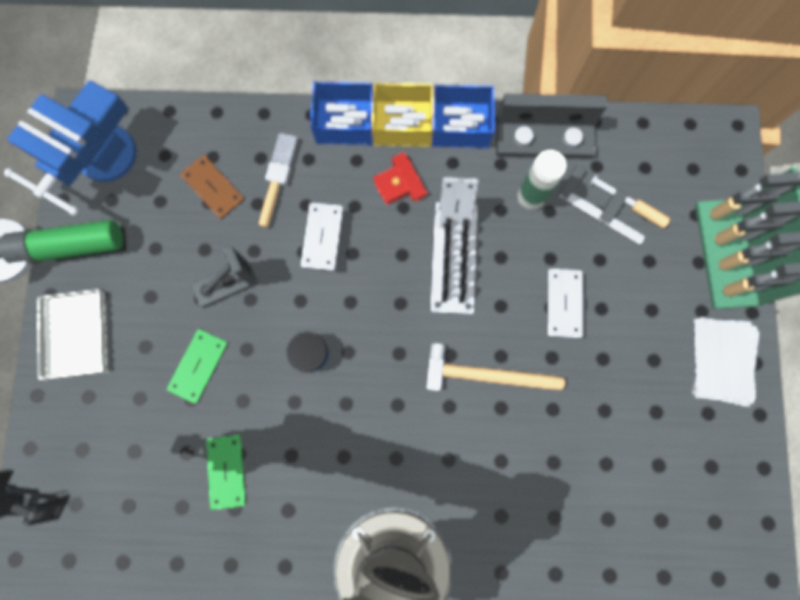

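View pics/side0.png

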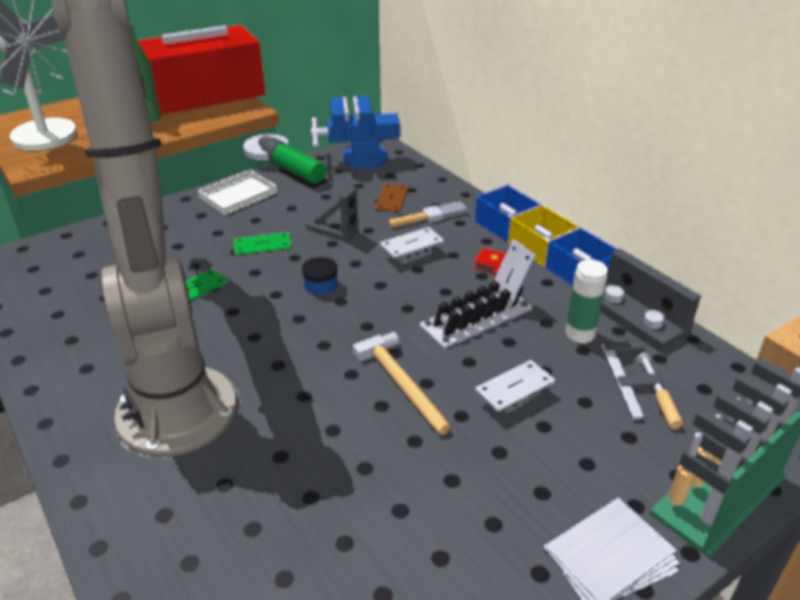

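Top view (800x600 px): candidates for the loose plates are bright steel at (322,236) and (566,303), with brown (211,186) and green (197,366), (225,470) look-alikes. The description gives the two bright steel ones. The rack is at (455,245), with the finished plate at its rear (460,195). The side view agrees: plates at (411,243) and (515,385), rack at (478,310).

```bash
cat > h.py <<'E'
import numpy as np, cv2
from workcell import monitor, optics
from scipy.spatial.transform import Rotation as Ro
def ray(c,uv,z):
    uv=np.atleast_2d(uv).astype(float); d=np.c_[uv,np.ones(len(uv))]@np.linalg.inv(c["intrinsics"]).T@c["R"]
    o=-c["R"].T@c["t"]; return o+d*((z-o[2])/d[:,2])[:,None]
def proj(c,X):
    p=(np.atleast_2d(X)@c["R"].T+c["t"])@c["intrinsics"].T; return p[:,:2]/p[:,2:]
def tool():
    s=monitor.read_state(); q=s["ee_rot"]; return s,s["ee_pos"],Ro.from_quat([q[1],q[2],q[3],q[0]])
def togo(p,R):
    "shift (cm) and turn (deg) in present tool axes to reach world pose"
    s,p0,R0=tool(); print("shift cm",np.round(R0.inv().apply(np.array(p)-p0)*100,2),"turn",np.round((R0.inv()*R).as_rotvec(degrees=True),1))
E
python3 - <<'E'
from h import *
top=optics.read_camera("top"); side=optics.read_camera("side")
def quad(c,win,z,thr):
    x0,y0,x1,y1=win; k=4
    im=cv2.resize(c["color"],None,fx=k,fy=k,interpolation=cv2.INTER_CUBIC)
    g=im.min(2); m=np.zeros_like(g); m[y0*k:y1*k,x0*k:x1*k]=(g>thr)[y0*k:y1*k,x0*k:x1*k]*255
    cs,_=cv2.findContours(m,cv2.RETR_EXTERNAL,cv2.CHAIN_APPROX_NONE); ct=max(cs,key=cv2.contourArea)
    px=(ct[:,0,:]+.5)/k-.5
    W=ray(c,px,z)[:,:2]
    r=cv2.minAreaRect((W*1000).astype(np.float32)); print(np.round(r[0],1),np.round(r[1],1),round(r[2],1)); return r
for thr in(130,150,170):
  print(thr); quad(top,(188,120,224,180),.036,thr); quad(top,(342,164,380,222),.036,thr)
  s=512/800
  quad(side,(238,140,290,172),.036,thr); quad(side,(298,226,362,268),.036,thr)
g=top["color"]; 
cv2.imwrite("pics/crop.png",np.hstack([cv2.resize(top["color"][105:210,265:320,::-1],None,fx=5.5,fy=5.5,interpolation=cv2.INTER_CUBIC),cv2.resize(side["color"][150:225,262:350,::-1],(302*2-110,577),interpolation=cv2.INTER_CUBIC)[:577]]))
E
```

```text
130
[625.7 159. ] [ 72.2 139.6] 85.0
[ 505.5 -317.4] [ 71.3 138.8] 88.6
[625.7 158.2] [ 74.9 136.7] 84.5
[ 504.2 -319.8] [ 70.  135.2] 88.6
150
[625.8 158.6] [ 69.4 136.5] 85.2
[ 505.4 -318.1] [ 68.8 136. ] 88.5
[625.7 158.4] [ 70.8 133.5] 84.6
[ 504.1 -319.9] [ 67.2 132.7] 88.8
170
[625.5 158.6] [ 67.4 133.8] 85.3
[ 505.5 -317.8] [ 66.1 134.1] 88.6
[625.6 158.5] [ 66.6 130.3] 84.5
[ 504.2 -319.7] [ 64.7 130.6] 88.8Traceback (most recent call last):
  File "<stdin>", line 16, in <module>
    return _nx.concatenate(arrs, 1, dtype=dtype, casting=casting)
           ~~~~~~~~~~~~~~~^^^^^^^^^^^^^^^^^^^^^^^^^^^^^^^^^^^^^^^
ValueError: all the input array dimensions except for the concatenation axis must match exactly, but along dimension 0, the array at index 0 has size 578 and the array at index 1 has size 577
```

Run:
```python
from h import *
a=cv2.imread("top_raw.png");b=cv2.imread("side_raw.png")
f=lambda m,x,y,w,h:cv2.resize(m[y:y+h,x:x+w],(400,int(400*h/w)),interpolation=cv2.INTER_CUBIC)
A=f(a,255,105,80,110);B=f(b,262,150,85,75)
C=f(a,330,160,80,75)
o=np.zeros((600,800,3),np.uint8); o[:550,:400]=A; o[:B.shape[0],400:]=B
C=cv2.resize(C,(260,244)); o[355:599,400:660]=C
cv2.imwrite("pics/crop.png",o)
```

```text
(no output)
```

View pics/crop.png

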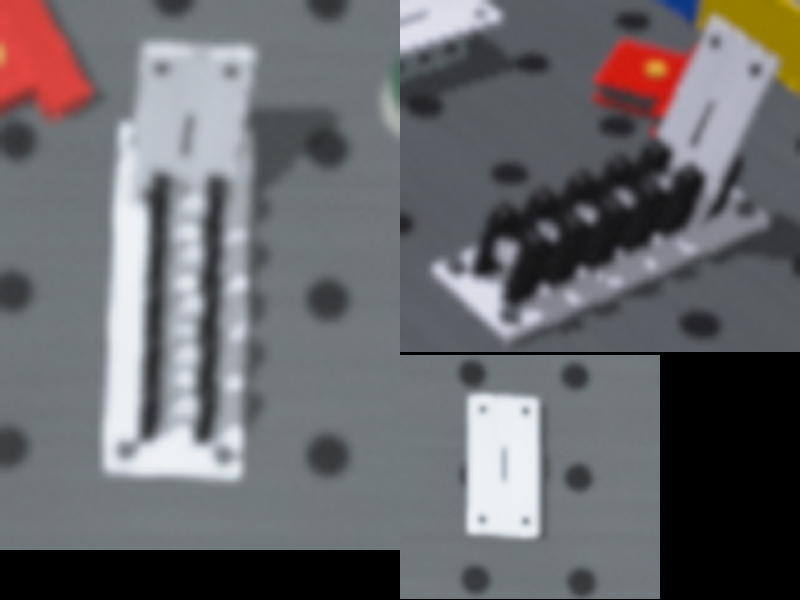

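Crop: the rack foot's near corners are at (104,473) and (241,479), its far-left at about (122,123). In the side crop the foot corners are (432,268), (508,340) and (770,218). The bright plate at lower right is plain steel on a block, as described.

Run:
```python
from h import *
from scipy.optimize import least_squares
top=optics.read_camera("top"); side=optics.read_camera("side")
T=np.array([[104,473],[241,479],[122,123]])/5+[255,105]-.4
S=(np.array([[432,268],[508,340],[770,218]])-[400,0])/4.706+[262,150]-.4
L=np.array([[-.1125,.042,.01],[-.1125,-.042,.01],[.1125,.042,.01]])
LS=np.array([[-.1125,.042,.01],[-.1125,-.042,.01],[.1125,-.042,.01]])
def W(p,X): return Ro.from_euler("z",p[2]).apply(X)+[p[0],p[1],0]
def f(p): return np.r_[proj(top,W(p,L))-T, proj(side,W(p,LS))-S].ravel()
r=least_squares(f,[.6,-.08,0]); p=r.x; print(p[:2],np.degrees(p[2]),"res px",r.fun.round(2))
print(ray(top,T,.01).round(4)); print(ray(side,S,.01).round(4))
# check: finished plate top corners, upright in slot5
a=np.radians(20);u=np.array([np.sin(a),0,np.cos(a)])
for n in(-.003,.003):
  X=np.array([[.064,s*.032,.01] for s in(1,-1)])+.13*u+n*np.array([np.cos(a),0,-np.sin(a)])
  print((proj(top,W(p,X))+.4-[255,105])*5, (proj(side,W(p,X))+.4-[262,150])*4.706+[400,0])
```

```text
[ 0.59670102 -0.10663017] -1.3843026997715462 res px [ 0.41 -0.28  0.26 -0.07 -0.04  0.1  -0.39  0.11 -0.48 -0.45  0.32 -0.24]
[[ 0.4844 -0.0607  0.01  ]
 [ 0.483  -0.1451  0.01  ]
 [ 0.7105 -0.0675  0.01  ]]
[[ 0.4866 -0.0622  0.01  ]
 [ 0.4831 -0.1484  0.01  ]
 [ 0.7065 -0.1517  0.01  ]]
[[150.65865306  59.10053018]
 [263.22455636  64.71789641]] [[708.45493778  18.82635542]
 [773.18155473  63.24747807]]
[[150.80646474  51.13184017]
 [263.04663943  56.72929198]] [[714.61588395  18.84149688]
 [779.36121818  63.15092767]]
```

```bash
cat >> h.py <<'E'
def down(az): # tool down, jaw x axis at azimuth az (deg)
    return Ro.from_euler("z",az,degrees=True)*Ro.from_euler("x",180,degrees=True)
E
python3 -c "
from h import *
togo([.62,.16,.23],down(85)); togo([.62,.16,.23],down(-95))"; python3 -m pendant '[[0,0,0,0,0,-7,1]]'; python3 -c "
from h import *
print(monitor.read_state()['q'].round(3))"
```

```text
shift cm [-20.68  54.07   0.11] turn [ -0.    0.  -12.9]
shift cm [-20.68  54.07   0.11] turn [1.000e-01 0.000e+00 1.671e+02]
t: 0.38
ee_pos: [0.1691, 0.523, 0.2308]
ee_rot: [0.0, 0.771, 0.637, -0.0]
ft_force: [0.7, -1.4, 0.3]
gripper_width: 0.0854
[-1.286  0.312 -0.005  1.512  0.002  1.319  0.092]
```

```bash
python3 -c "
from h import *
togo([.62,.16,.23],down(85))"
```

```text
shift cm [-27.2   51.09   0.11] turn [ 0.   0.1 -5.8]
```

```bash
cat > l.py <<'E'
from h import *
import json
s,p,R=tool(); print("q",s["q"].round(2)); open("log.jsonl","a").write(json.dumps([list(s["q"]),list(s["ee_pos"]),list(s["ee_rot"])])+"\n")
E
R="[-27.2,51.1,0.1,0,0,-5.8,1]"
python3 -m pendant '[[-27.2,51.1,0.1,0,0,-5.8,1],[-27.2,51.1,0.1,0,0,-5.8,1],[-27.2,51.1,0.1,0,0,-5.8,1],[-27.2,51.1,0.1,0,0,-5.8,1],[-27.2,51.1,0.1,0,0,-5.8,1],[-27.2,51.1,0.1,0,0,-5.8,1],[-27.2,51.1,0.1,0,0,-5.8,1],[-27.2,51.1,0.1,0,0,-5.8,1],[-27.2,51.1,0.1,0,0,-5.8,1],[-27.2,51.1,0.1,0,0,-5.8,1]]'
python3 l.py; python3 -c "
from h import *
togo([.62,.16,.23],down(85))"
```

```text
t: 1.22
ee_pos: [0.4949, 0.2603, 0.2305]
ee_rot: [0.0, 0.737, 0.676, -0.0]
ft_force: [1.2, 0.2, 0.4]
gripper_width: 0.0853
q [-0.68  0.33  0.22  1.49 -0.07  1.32  1.03]
shift cm [-8.91 13.33  0.06] turn [0. 0. 0.]
```

```bash
python3 -m pendant '[[-8.9,13.3,0,0,0,0,1],[-8.9,13.3,0,0,0,0,1],[-8.9,13.3,0,0,0,0,1],[-8.9,13.3,0,0,0,0,1],[-8.9,13.3,0,0,0,0,1],[-8.9,13.3,0,0,0,0,1]]'
python3 l.py
python3 - <<'E'
from h import *
c=optics.read_camera("wrist"); cv2.imwrite("pics/w1.png",cv2.resize(c["color"][:,:,::-1],(512,384)))
print(c["intrinsics"],c["R"],c["t"], -c["R"].T@c["t"])
s,p,R=tool()
X=np.array([[a*.065,b*.032,0] for a,b in((1,1),(1,-1),(-1,-1),(-1,1))]); X=Ro.from_euler("z",-5,degrees=True).apply(X)+[.6256,.1585,.036]
print(proj(c,X).round(1))
togo([.6575,.1557,.12],down(85))
E
```

```text
t: 1.72
ee_pos: [0.6212, 0.1563, 0.2296]
ee_rot: [0.001, 0.739, 0.673, -0.001]
ft_force: [0.0, 0.6, 0.0]
gripper_width: 0.0854
q [-0.44  0.51  0.27  1.24 -0.13  1.41  1.3 ]
[[282.97803025   0.         248.01051238]
 [  0.         282.97803025 194.52004485]
 [  0.           0.           1.        ]] [[ 0.09278136  0.99568045 -0.00347152]
 [ 0.94629896 -0.08709429  0.31134044]
 [ 0.30969324 -0.03217169 -0.9502921 ]] [-0.21183559 -0.61442677  0.19053158] [0.54207946 0.16353722 0.37162117]
[[276.1 222.9]
 [226.5 223.1]
 [223.2 119. ]
 [279.  118.7]]
shift cm [-0.03  3.8  10.99] turn [-0.1  0.  -0.1]
```

View pics/w1.png

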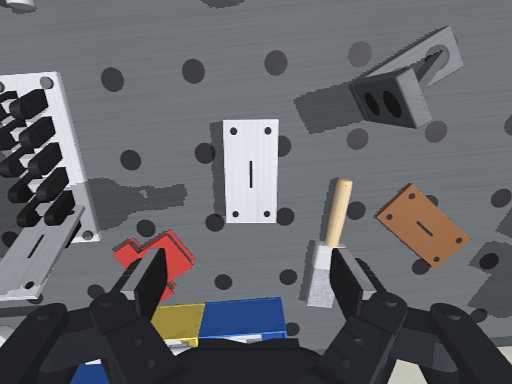

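Wrist view: bright plate corners at about (223,120), (279,120), (276,223), (227,223), matching the prediction within 1 px. The brush (335,200) and magnet (170,250) are clear of the fingers.

```bash
cat >> h.py <<'E'
def grasp(G,az,tilt,d): # TCP pose for pinch at G, tool tilted back by tilt about jaw axis
    R=down(az)*Ro.from_euler("x",tilt,degrees=True); return np.array(G)+d*R.apply([0,0,1]),R
E
python3 - <<'E'
from h import *
G=[.6615,.1554,.033]
for d in(-.06,.024): print(grasp(G,85,15,d)[0]); togo(*grasp(G,85,15,d))
E
```

```text
[0.67697005 0.15404655 0.09095555]
shift cm [-0.02  5.76 13.89] turn [14.9  0.  -0.1]
[0.65531198 0.15594138 0.00981778]
shift cm [-1.000e-02  3.590e+00  2.201e+01] turn [14.9  0.  -0.1]
```

```bash
python3 -m pendant '[[0,5.8,13.9,14.9,0,0,1],[0,5.8,13.9,14.9,0,0,1],[0,5.8,13.9,14.9,0,0,1],[0,5.8,13.9,14.9,0,0,1],[0,5.8,13.9,14.9,0,0,1],[0,5.8,13.9,14.9,0,0,1]]'
python3 l.py
python3 - <<'E'
from h import *
G=[.6615,.1554,.033]
togo(*grasp(G,85,15,.024))
E
```

```text
t: 2.27
ee_pos: [0.6754, 0.156, 0.0889]
ee_rot: [-0.098, 0.731, 0.67, -0.09]
ft_force: [0.3, 0.5, 1.7]
gripper_width: 0.0855
q [-0.31  0.93  0.24  0.88 -0.25  1.61  1.37]
shift cm [-0.18  0.15  8.16] turn [-0.3  0.   0. ]
```

```bash
python3 -m pendant '[[-0.2,0.15,2.5,-0.3,0,0,1],[-0.2,0.15,5,-0.3,0,0,1],[-0.2,0.15,7,-0.3,0,0,1],[-0.2,0.15,8.1,-0.3,0,0,1],[-0.2,0.15,8.1,-0.3,0,0,1],[-0.2,0.15,8.1,-0.3,0,0,-1],[-0.2,0.15,8.1,-0.3,0,0,-1],[-0.2,0.15,8.1,-0.3,0,0,-1],[-0.2,0.15,8.1,-0.3,0,0,-1],[-0.2,0.15,8.1,-0.3,0,0,-1]]' 110
python3 l.py
```

```text
t: 3.1
ee_pos: [0.6581, 0.1564, 0.0147]
ee_rot: [-0.094, 0.731, 0.67, -0.085]
ft_force: [0.1, 0.3, 6.7]
gripper_width: 0.0612
q [-0.32  0.94  0.23  1.05 -0.25  1.42  1.39]
```

```bash
python3 -m pendant '[[0,0,0,0,0,0,-1],[0,0,0,0,0,0,-1]]'; python3 -c "
from h import *
s,p,R=tool(); print(R.inv().apply([0,0,1])*100)"
```

```text
t: 3.27
ee_pos: [0.6601, 0.1565, 0.0165]
ee_rot: [-0.093, 0.731, 0.671, -0.083]
ft_force: [0.1, 0.4, -2.9]
gripper_width: 0.0612
[  0.28277381 -24.75667793 -96.88667058]
```

```bash
python3 -m pendant '[[0,-0.25,-1,0,0,0,-1],[0,-0.5,-2,0,0,0,-1],[0,-1,-4,0,0,0,-1],[0,-1.7,-7,0,0,0,-1],[0,-2.5,-10,0,0,0,-1],[0,-3.2,-13,0,0,0,-1],[0,-4,-16,0,0,0,-1],[0,-5,-20,0,0,0,-1],[0,-5,-20,0,0,0,-1]]'
python3 l.py;python3 - <<'E'
from h import *
c=optics.read_camera("wrist");d=optics.read_camera("side")
cv2.imwrite("pics/w2.png",np.hstack([cv2.resize(c["color"][:,:,::-1],(400,300)),d["color"][60:360,150:512,::-1]]))
E
```

```text
t: 4.02
ee_pos: [0.6643, 0.1562, 0.2336]
ee_rot: [-0.088, 0.731, 0.672, -0.076]
ft_force: [0.1, -0.7, -1.6]
gripper_width: 0.061
q [-0.31  0.82  0.25  0.73 -0.24  1.83  1.34]
```

View pics/w2.png

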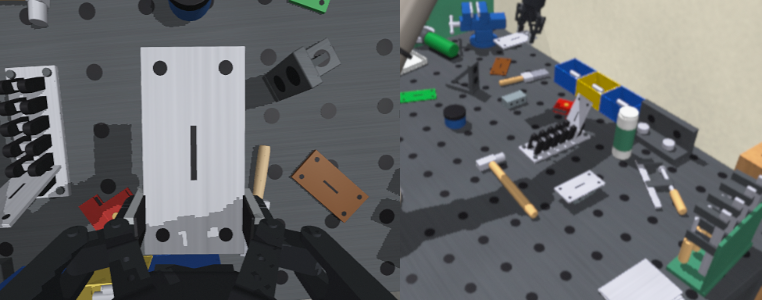

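Wrist half: the plate is held at its far end, corners at about (141,47), (244,46), (145,255), (247,254) in the 400x300 pane. The side half shows the bare block left in place. Next I measure the plate's pose in the tool frame.

```bash
cat > pnp.py <<'E'
from h import *
import sys
pts=np.array(eval(sys.argv[1]),np.float32) # raw px: far-from-grip L,R then grip-end R,L
c=optics.read_camera("wrist"); g=cv2.cvtColor(c["color"],cv2.COLOR_RGB2GRAY)
q=cv2.cornerSubPix(g,pts.reshape(-1,1,2).copy(),(5,5),(-1,-1),(3,60,.01)).reshape(-1,2); print(q.round(1))
ob=np.array([[-.065,-.032,-.003],[-.065,.032,-.003],[.065,.032,-.003],[.065,-.032,-.003]]) # x: toward grip end; z: away from tool... 
_,rs,ts,er=cv2.solvePnPGeneric(ob,q,c["intrinsics"],None,flags=cv2.SOLVEPNP_IPPE)
s,p,R=tool()
for rv,t,e in zip(rs,ts,er):
    Rw=c["R"].T@cv2.Rodrigues(rv)[0]; tw=c["R"].T@(t.ravel()-c["t"])
    print("err",e,"tool frame centre",R.inv().apply(tw-p).round(4)); print(R.inv().apply(Rw.T).T.round(3) if 0 else (R.as_matrix().T@Rw).round(3)); print("world centre",tw.round(4),"len axis",Rw[:,0].round(3))
E
python3 pnp.py "[[180.5,60],[312.5,59],[316,325],[186,326]]"
```

```text
[[179.6  60.3]
 [313.   59.3]
 [316.  325. ]
 [182.6 325.4]]
err [150.6622256] tool frame centre [-0.0005 -0.0418 -0.0112]
[[ 0.991  0.007  0.135]
 [-0.065  0.898  0.435]
 [-0.118 -0.44   0.89 ]]
world centre [0.6238 0.1583 0.2446] len axis [0.052 0.99  0.134]
err [150.80051677] tool frame centre [-0.0006 -0.0311 -0.0148]
[[ 0.989  0.008 -0.145]
 [ 0.018  0.984  0.175]
 [ 0.144 -0.176  0.974]]
world centre [0.6349 0.1572 0.2455] len axis [ 0.068  0.988 -0.141]
```

```bash
sed -i 's/-\.003\]/.003]/g; s/^_,rs,ts,er=.*/_,rv,t=cv2.solvePnP(ob,q.astype(float),c["intrinsics"],None); rs,ts=[rv],[t]; er=[np.abs(cv2.projectPoints(ob,rv,t,c["intrinsics"],None)[0].reshape(-1,2)-q).max()]/' pnp.py
python3 pnp.py "[[180.5,60],[312.5,59],[316,325],[186,326]]"
```

```text
[[179.6  60.3]
 [313.   59.3]
 [313.4 326.6]
 [182.6 325.6]]
err 0.6048186750897457 tool frame centre [-0.0011 -0.0352 -0.01  ]
[[ 0.006  1.    -0.016]
 [ 0.956 -0.01  -0.293]
 [-0.293 -0.014 -0.956]]
world centre [0.6291 0.1572 0.2402] len axis [ 0.996 -0.081  0.046]
```

```bash
cat > kin.py <<'E'
from h import *
import json
from scipy.optimize import least_squares
D=[json.loads(l) for l in open("log.jsonl")]
D.append([[-1.2997,.3117,.01396,1.51306,-.00437,1.31922,-.02719],[.16899,.52262,.23023],[7.37e-4,.80857,.58839,-9.18e-4]])
def chain(q):
    R=[];A=Ro.identity()
    for i,x in enumerate(q):
        A=A*(Ro.from_euler("z",-x) if i%2==0 else Ro.from_euler("y",x)); R.append(A)
    return R
def fk(q,v):
    R=chain(q); p=np.array([0,0,v[0]])+R[0].apply([v[7],v[8],0])+R[1].apply([0,v[1],v[2]])+R[3].apply([v[9],v[3],v[4]])+R[5].apply([v[10],v[5],v[6]])
    return p,R[6]
pos=lambda v:np.concatenate([fk(q,v)[0]-p for q,p,_ in D])
v0=[.28,0,.42,0,.36,0,.33,0,0,0,0]
fit=least_squares(lambda v:np.r_[pos(v)/.001,(v-v0)/.1],v0); V=fit.x
if __name__=="__main__":
    print(V.round(4),"max err mm",np.abs(pos(V)).max()*1000)
    C=[(fk(q,V)[1].inv()*Ro.from_quat([o[1],o[2],o[3],o[0]])).as_rotvec(degrees=True) for q,_,o in D]; print(np.round(C,1))
E
python3 kin.py
```

```text
[ 2.492e-01 -7.500e-03  4.735e-01 -1.600e-03  4.178e-01 -3.000e-04
  3.647e-01 -0.000e+00 -7.500e-03 -0.000e+00 -1.000e-04] max err mm 0.016665404754145907
[[   0.   -0.  180.]
 [   0.   -0.  180.]
 [  -0.    0. -180.]
 [   0.   -0.  180.]
 [  -0.    0. -180.]
 [  -0.    0.  180.]]
```

```bash
cat > plan.py <<'E'
from kin import *
lo=np.array([-2.7,-.3,-1.27,.12,-1.44,.2,-3.05])+.05; hi=np.array([2.7,1.91,1.3,2.57,4.58,2.03,3.05])-.05
Z=Ro.from_euler("z",180,degrees=True)
rack=np.array([.5967,-.1066,0]); Y=-1.4; Rr=Ro.from_euler("z",Y,degrees=True)
def place(sx,h,al=17.,off=(-.001,-.0352,-.010),lean=20,dx=0):
    "TCP pose with plate raised h along the lean above slot at rack x=sx"
    R=down(90+Y)*Ro.from_euler("x",al-90+lean,degrees=True); a=np.radians(20)
    c=rack+Rr.apply([sx+dx+(.065+h)*np.sin(a),0,.01+(.065+h)*np.cos(a)])
    return c-R.apply(off),R
def tfk(q): p,R=fk(q,V); return p,R*Z
def ik(p,R,q0,w=.02):
    f=lambda q:np.r_[(tfk(q)[0]-p)*100,(tfk(q)[1].inv()*R).as_rotvec()*20,w*(q-q0)]
    r=least_squares(f,np.clip(q0,lo,hi),bounds=(lo,hi)); P,Q=tfk(r.x); return r.x,np.linalg.norm(P-p)*1000,np.degrees((Q.inv()*R).magnitude())
E
python3 - <<'E'
from plan import *
rng=np.random.default_rng(0); q=monitor.read_state()["q"]
for h in(.08,0):
  p,R=place(.032,h); print("TCP",p.round(3)); sol=[]
  for i in range(60):
    x,e,a=ik(p,R,q if i==0 else rng.uniform(lo,hi),.002)
    if e<1 and a<.5: sol.append((np.abs(x-q).max(),x))
  sol.sort(key=lambda s:s[0]); print(len(sol)); [print(round(s[0],2),s[1].round(2)) for s in sol[:8]]
E
```

```text
TCP [ 0.707 -0.108  0.168]
28
2.31 [ 1.12  0.67 -1.22  2.06  2.07  0.44 -0.04]
2.31 [ 1.12  0.67 -1.22  2.06  2.07  0.44 -0.04]
2.31 [ 1.12  0.67 -1.22  2.06  2.07  0.44 -0.04]
2.31 [ 1.12  0.67 -1.22  2.06  2.07  0.44 -0.04]
2.31 [ 1.12  0.67 -1.22  2.06  2.07  0.44 -0.04]
2.31 [ 1.12  0.67 -1.22  2.06  2.07  0.44 -0.04]
2.31 [ 1.12  0.67 -1.22  2.06  2.07  0.44 -0.04]
2.31 [ 1.12  0.67 -1.22  2.06  2.07  0.44 -0.04]
TCP [ 0.68  -0.108  0.093]
39
2.61 [ 1.13  0.86 -1.22  2.17  2.37  0.62 -0.2 ]
2.61 [ 1.13  0.86 -1.22  2.17  2.37  0.62 -0.2 ]
2.61 [ 1.13  0.86 -1.22  2.17  2.37  0.62 -0.2 ]
2.61 [ 1.13  0.86 -1.22  2.17  2.37  0.62 -0.2 ]
2.61 [ 1.13  0.86 -1.22  2.17  2.37  0.62 -0.2 ]
2.61 [ 1.13  0.86 -1.22  2.17  2.37  0.62 -0.2 ]
2.61 [ 1.13  0.86 -1.22  2.17  2.37  0.62 -0.2 ]
2.61 [ 1.13  0.86 -1.22  2.17  2.37  0.62 -0.2 ]
```

Run:
```python
from plan import *
q=monitor.read_state()["q"]
ref=np.array([.15,.7,0,2.1,3.14,.5,-1.5])
for h in(0,.06,.12,.16):
  p,R=place(.032,h); x,e,a=ik(p,R,ref,.05); print(h,p.round(3),x.round(2),round(e,2),round(a,2))
g=x.copy()
for k in range(7):
  f=k/6; y=g.copy(); y[4]=(1-f)*-.1+f*g[4]; y[6]=(1-f)*(g[6]+g[4]+.1)+f*g[6]
  P,T=tfk(y); m=T.as_matrix(); pc=P+T.apply([0,-.035,-.01]); nb=pc-T.apply([0,.956*.065,-.293*.065])
  print(y.round(2),P.round(3),"z",m[:,2].round(2),"x",m[:,0].round(2),"plate c",pc.round(3),"end",nb.round(3))
```

```text
0 [ 0.68  -0.108  0.093] [ 0.35  0.44 -0.16  2.2   3.39  0.41 -1.64] 0.0 0.0
0.06 [ 0.701 -0.108  0.15 ] [ 0.36  0.35 -0.18  2.11  3.51  0.25 -1.79] 0.0 0.0
0.12 [ 0.721 -0.109  0.206] [-0.12  0.29  0.37  2.03  4.34  0.25 -2.72] 0.01 0.01
0.16 [ 0.735 -0.109  0.244] [-0.22  0.27  0.48  1.99  4.53  0.25 -2.93] 1.53 1.58
[-0.22  0.27  0.48  1.99 -0.1   0.25  1.7 ] [ 0.65  -0.18   0.169] z [ 0.58 -0.22 -0.78] x [ 0.2   0.97 -0.13] plate c [ 0.617 -0.175  0.155] end [ 0.579 -0.174  0.102]
[-0.22  0.27  0.48  1.99  0.67  0.25  0.93] [ 0.646 -0.244  0.192] z [ 0.57 -0.39 -0.72] x [ 0.32  0.91 -0.25] plate c [ 0.614 -0.237  0.176] end [ 0.578 -0.239  0.122]
[-0.22  0.27  0.48  1.99  1.44  0.25  0.16] [ 0.675 -0.279  0.242] z [ 0.65 -0.49 -0.58] x [ 0.39  0.87 -0.3 ] plate c [ 0.646 -0.272  0.222] end [ 0.618 -0.28   0.163]
[-0.22  0.27  0.48  1.99  2.22  0.25 -0.61] [ 0.719 -0.265  0.292] z [ 0.77 -0.46 -0.44] x [ 0.38  0.89 -0.26] plate c [ 0.694 -0.262  0.266] end [ 0.677 -0.272  0.204]
[-0.22  0.27  0.48  1.99  2.99  0.25 -1.38] [ 0.755 -0.211  0.312] z [ 0.87 -0.31 -0.39] x [ 0.26  0.95 -0.17] plate c [ 0.731 -0.21   0.284] end [ 0.722 -0.219  0.221]
[-0.22  0.27  0.48  1.99  3.76  0.25 -2.15] [ 0.761 -0.147  0.292] z [ 0.89 -0.13 -0.44] x [ 0.11  0.99 -0.08] plate c [ 0.736 -0.146  0.265] end [ 0.725 -0.15   0.201]
[-0.22  0.27  0.48  1.99  4.53  0.25 -2.93] [ 0.735 -0.109  0.242] z [ 0.81 -0.03 -0.58] x [ 0.03  1.   -0.  ] plate c [ 0.706 -0.108  0.219] end [ 0.686 -0.108  0.158]
```

Run:
```python
from plan import *
ref=np.array([0,.4,0.1,2.2,3.14,.4,-1.5])
_,R=place(.032,.1)
for P0 in([.58,.06,.22],[.60,.06,.24],[.55,.06,.24],[.62,.06,.2]):
  x,e,a=ik(np.array(P0),R,ref,.05); print(P0,x.round(2),round(e,2),round(a,2))
g=ik(np.array([.58,.06,.22]),R,ref,.05)[0]
p=None
for k in range(7):
  f=k/6; y=g.copy(); y[4]=(1-f)*0+f*g[4]; y[6]=(1-f)*(g[6]+g[4])+f*g[6]
  P,T=tfk(y); m=T.as_matrix(); end=P+T.apply([0,-.035-.956*.065,-.01+.293*.065])
  print(y.round(2),P.round(3),"z",m[:,2].round(2),"x",m[:,0].round(2),"end",end.round(3), (p.inv()*T).as_rotvec(degrees=True).round(1) if p else ""); p=T
can=ray({"intrinsics":np.array([[358.12,0,259.69],[0,358.12,198.06],[0,0,1]]),"R":np.array([[ 0.02788796,-0.99961023,0.00128246],[-0.98592958,-0.02771778,-0.16484717],[ 0.16481847,0.00333284,-0.98631829]]),"t":np.array([-0.0257786,0.48101507,1.03340461])},[[548*.64,163*.64]],.16); print("can",can)
```

```text
[0.58, 0.06, 0.22] [-0.15 -0.02 -0.13  2.34  1.87  0.25 -0.5 ] 0.01 0.01
[0.6, 0.06, 0.24] [-0.79 -0.04  0.51  2.29  1.64  0.25 -0.24] 0.02 0.02
[0.55, 0.06, 0.24] [-0.19 -0.13 -0.11  2.37  1.56  0.25 -0.2 ] 0.01 0.01
[0.62, 0.06, 0.2] [-0.35  0.09  0.11  2.28  2.16  0.25 -0.77] 0.01 0.0
[-0.15 -0.02 -0.13  2.34  0.    0.25  1.37] [0.479 0.121 0.133] z [ 0.52  0.15 -0.84] x [-0.11  0.99  0.1 ] end [0.401 0.118 0.074] 
[-0.15 -0.02 -0.13  2.34  0.31  0.25  1.06] [0.49  0.095 0.136] z [ 0.55  0.08 -0.83] x [-0.07  1.    0.05] end [0.414 0.093 0.075] [-1.5 -4.2  0.6]
[-0.15 -0.02 -0.13  2.34  0.62  0.25  0.75] [0.505 0.073 0.146] z [ 0.59  0.02 -0.81] x [-0.02  1.    0.  ] end [0.432 0.072 0.081] [-2.8 -3.5  0.6]
[-0.15 -0.02 -0.13  2.34  0.93  0.25  0.44] [0.524 0.057 0.16 ] z [ 0.64 -0.03 -0.77] x [ 0.01  1.   -0.02] end [0.455 0.057 0.091] [-3.7 -2.5  0.6]
[-0.15 -0.02 -0.13  2.34  1.25  0.25  0.12] [0.543 0.05  0.179] z [ 0.7  -0.05 -0.71] x [ 0.03  1.   -0.03] end [0.48  0.05  0.105] [-4.3 -1.2  0.6]
[-0.15 -0.02 -0.13  2.34  1.56  0.25 -0.19] [0.563 0.051 0.199] z [ 0.75 -0.04 -0.66] x [ 0.04  1.   -0.02] end [0.506 0.051 0.12 ] [-4.4  0.1  0.6]
[-0.15 -0.02 -0.13  2.34  1.87  0.25 -0.5 ] [0.58 0.06 0.22] z [ 0.8  -0.02 -0.6 ] x [0.02 1.   0.  ] end [0.529 0.061 0.137] [-4.2  1.5  0.6]
can [[ 0.73268377 -0.25828385  0.16      ]]
```

Run:
```python
from plan import *
T=tfk([-.15,-.02,-.13,2.34,.31,.25,1.06])[1]
togo([.50,.095,.19],T)
x,e,a=ik(np.array([.50,.095,.19]),T,monitor.read_state()["q"],.01); print(x.round(2),e,a)
```

```text
shift cm [ -7.44 -14.2    6.91] turn [-47.6   4.3  -8.3]
[-0.31 -0.09  0.03  2.24  0.19  0.42  1.19] 7.897215183101713e-05 6.76142786447172e-05
```

```bash
python3 -m pendant '[[-0.7,-1.4,0.7,-4.8,0.4,-0.8,-1],[-1.5,-2.8,1.4,-9.5,0.9,-1.7,-1],[-2.2,-4.3,2.1,-14.3,1.3,-2.5,-1],[-3,-5.7,2.8,-19,1.7,-3.3,-1],[-3.7,-7.1,3.5,-23.8,2.1,-4.1,-1],[-4.5,-8.5,4.1,-28.6,2.6,-5,-1],[-5.2,-10,4.8,-33.3,3,-5.8,-1],[-6,-11.4,5.5,-38.1,3.4,-6.6,-1],[-6.7,-12.8,6.2,-42.8,3.9,-7.5,-1],[-7.4,-14.2,6.9,-47.6,4.3,-8.3,-1]]'
python3 l.py
python3 - <<'E'
from plan import *
_,R=place(.032,.1)
togo([.58,.06,.22],R)
E
```

```text
t: 5.05
ee_pos: [0.4962, 0.0945, 0.1871]
ee_rot: [0.179, 0.66, 0.694, 0.226]
ft_force: [0.6, -2.1, -3.2]
gripper_width: 0.0606
q [-0.53 -0.11  0.23  2.26  0.26  0.42  1.13]
shift cm [-3.82  8.71  1.57] turn [-19.7  -5.6   1.8]
```

```bash
python3 -m pendant '[[-0.7,1.3,0.3,-2,-2.5,0.3,-1],[-1.4,2.6,0.6,-5,-4.5,0.6,-1],[-2.1,4,0.9,-8,-5.6,0.9,-1],[-2.8,5.5,1.1,-11.5,-6,1.2,-1],[-3.3,7,1.4,-15,-6,1.5,-1],[-3.8,8.7,1.6,-18,-5.8,1.8,-1],[-3.8,8.7,1.6,-19.7,-5.6,1.8,-1],[-3.8,8.7,1.6,-19.7,-5.6,1.8,-1]]'
python3 l.py
python3 - <<'E'
from plan import *
p,R=place(.032,.1); togo([.58,.06,.22],R); togo(p,R)
for s in (.032,0): 
  for h in(.1,.05,0): print(s,h,ik(*place(s,h),monitor.read_state()["q"],.02)[0].round(2))
E
```

```text
t: 5.72
ee_pos: [0.5745, 0.0562, 0.2154]
ee_rot: [0.315, 0.647, 0.628, 0.297]
ft_force: [0.5, -1.0, -2.4]
gripper_width: 0.0612
q [-0.33 -0.03  0.04  2.33  1.69  0.26 -0.32]
shift cm [0.39 0.7  0.13] turn [-1.7  0.9  0.2]
shift cm [-15.94   6.73  13.24] turn [-1.7  0.9  0.2]
0.032 0.1 [-0.02  0.3   0.26  2.07  4.12  0.25 -2.47]
0.032 0.05 [ 0.88  0.5  -0.84  2.11  2.61  0.3  -0.71]
0.032 0 [ 0.86  0.58 -0.8   2.18  2.78  0.42 -0.84]
0 0.1 [ 0.04  0.24  0.2   2.14  4.03  0.25 -2.36]
0 0.05 [ 0.97  0.47 -0.91  2.19  2.66  0.32 -0.76]
0 0 [ 0.92  0.55 -0.83  2.26  2.84  0.45 -0.9 ]
```

Run:
```python
from plan import *
p,R=place(.032,.075); print(p); togo(p,R)
```

```text
[ 0.70574494 -0.1082647   0.16365079]
shift cm [-15.92   4.37  14.04] turn [-1.7  0.9  0.2]
```

```bash
python3 -m pendant '[[-2,0.5,1.8,-0.4,0.2,0,-1],[-4.5,1.2,4,-0.8,0.5,0,-1],[-7,1.9,6.2,-1.2,0.9,0.2,-1],[-9.5,2.6,8.4,-1.7,0.9,0.2,-1],[-12,3.3,10.6,-1.7,0.9,0.2,-1],[-14,3.9,12.4,-1.7,0.9,0.2,-1],[-15.9,4.4,14,-1.7,0.9,0.2,-1],[-15.9,4.4,14,-1.7,0.9,0.2,-1],[-15.9,4.4,14,-1.7,0.9,0.2,-1]]'
python3 l.py
python3 - <<'E'
from plan import *
p,R=place(.032,.075); togo(p,R)
c=optics.read_camera("wrist");d=optics.read_camera("side")
cv2.imwrite("w_raw.png",c["color"][:,:,::-1])
cv2.imwrite("pics/w3.png",np.hstack([cv2.resize(c["color"][:,:,::-1],(448,336)),cv2.resize(d["color"][90:237,240:390,::-1],(342,336),interpolation=cv2.INTER_CUBIC)]))
E
```

```text
t: 6.47
ee_pos: [0.705, -0.1145, 0.161]
ee_rot: [0.319, 0.643, 0.623, 0.31]
ft_force: [0.2, -1.2, -3.4]
gripper_width: 0.0607
q [ 0.77  0.42 -0.68  2.08  2.77  0.2  -0.94]
shift cm [ 0.62  0.24 -0.12] turn [-0.2  0.3 -0.3]
```

View pics/w3.png

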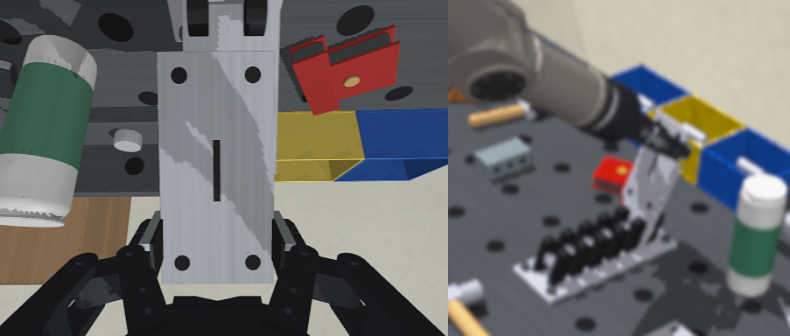

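Both panes show plate 1 upright above slot 4, in front of the finished plate. Its corners in the wrist pane (158,52)/(276,51) are unchanged, so nothing slipped. The teeth, mid column 225, agree with the tool being 6 mm short in y.

```bash
python3 pnp.py "[[180.5,59.5],[314.5,58],[313,324],[184,324]]"
```

```text
[[179.4  58.7]
 [313.7  57.9]
 [313.9 326.2]
 [181.9 325.5]]
err 0.7359077277814094 tool frame centre [-0.0057 -0.0363 -0.0074]
[[ 0.002  1.    -0.006]
 [ 0.956 -0.004 -0.294]
 [-0.294 -0.005 -0.956]]
world centre [ 0.6754 -0.1177  0.135 ] len axis [ 0.346 -0.014  0.938]
```

Run:
```python
from plan import *
p,R=place(.032,.055,17.1,(-.001,-.0355,-.009)); togo(p,R)
```

```text
shift cm [ 0.47 -1.42  0.41] turn [-0.3  0.2 -0.5]
```

```bash
python3 -m pendant '[[0.3,-0.4,0.1,-0.3,0.2,-0.5,-1],[0.5,-0.9,0.3,-0.3,0.2,-0.5,-1],[0.5,-1.4,0.4,-0.3,0.2,-0.5,-1],[0.5,-1.4,0.4,-0.3,0.2,-0.5,-1],[0.5,-1.4,0.4,-0.3,0.2,-0.5,-1]]'
python3 - <<'E'
from plan import *
for h in(.055,.03,0): togo(*place(.032,h,17.1,(-.001,-.0355,-.009)))
E
```

```text
t: 7.03
ee_pos: [0.6975, -0.106, 0.1451]
ee_rot: [0.318, 0.64, 0.626, 0.311]
ft_force: [0.1, 0.9, -3.2]
gripper_width: 0.0609
shift cm [-0.21  0.1   0.03] turn [-0.1 -0.1  0.1]
shift cm [-0.21 -2.29  0.77] turn [-0.1 -0.1  0.1]
shift cm [-0.21 -5.16  1.66] turn [-0.1 -0.1  0.1]
```

```bash
python3 -m pendant '[[-0.2,-0.3,0.1,0,0,0,-1],[-0.2,-0.7,0.25,0,0,0,-1],[-0.2,-1.1,0.4,0,0,0,-1],[-0.2,-1.5,0.5,0,0,0,-1],[-0.2,-1.9,0.65,0,0,0,-1],[-0.2,-2.3,0.75,0,0,0,-1],[-0.2,-2.7,0.9,0,0,0,-1],[-0.2,-2.7,0.9,0,0,0,-1]]'
python3 - <<'E'
from plan import *
for h in(.025,0): togo(*place(.032,h,17.1,(-.001,-.0355,-.009)))
d=optics.read_camera("side")
cv2.imwrite("pics/s4.png",cv2.resize(d["color"][120:237,255:385,::-1],(650,585),interpolation=cv2.INTER_CUBIC))
E
```

```text
t: 7.7
ee_pos: [0.6872, -0.1076, 0.1163]
ee_rot: [0.317, 0.641, 0.626, 0.311]
ft_force: [-0.4, -0.5, -2.7]
gripper_width: 0.061
shift cm [-0.02  0.14 -0.  ] turn [-0.2 -0.2  0. ]
shift cm [-0.02 -2.25  0.74] turn [-0.2 -0.2  0. ]
```

View pics/s4.png

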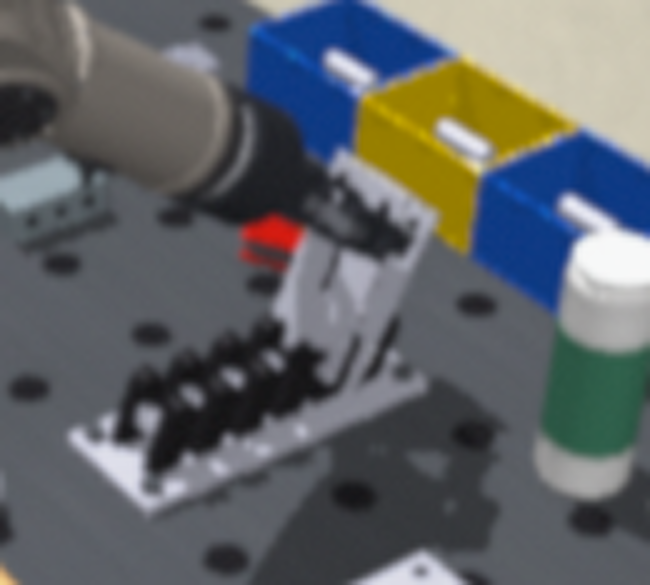

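The plate's foot is between the last two tooth pairs, that is in slot 4 (foot around px (345,380)), with no contact force.

```bash
python3 -m pendant '[[0,-0.3,0.1,0,0,0,-1],[0,-0.6,0.2,0,0,0,-1],[0,-0.9,0.3,0,0,0,-1],[0,-1.2,0.4,0,0,0,-1],[0,-1.5,0.5,0,0,0,-1],[0,-1.8,0.6,0,0,0,-1],[0,-2,0.65,0,0,0,-1],[0,-2.1,0.7,0,0,0,-1],[0,-2.2,0.72,0,0,0,-1]]'
python3 - <<'E'
from plan import *
togo(*place(.032,0,17.1,(-.001,-.0355,-.009)))
E
```

```text
t: 8.5
ee_pos: [0.6801, -0.1075, 0.095]
ee_rot: [0.317, 0.641, 0.626, 0.311]
ft_force: [-0.2, -0.2, -2.5]
gripper_width: 0.0608
shift cm [-0.02 -0.11  0.02] turn [-0.2 -0.1  0. ]
```

```bash
for i in 1; do python3 -m pendant '[[0,-0.1,0.03,0,0,0,-1],[0,-0.2,0.06,0,0,0,-1],[0,-0.25,0.08,0,0,0,-1],[0,-0.25,0.08,0,0,0,-1]]'; done; python3 -c "
from plan import *
togo(*place(.032,0,17.1,(-.001,-.0355,-.009)))"
```

```text
t: 8.83
ee_pos: [0.6803, -0.1075, 0.094]
ee_rot: [0.318, 0.64, 0.626, 0.312]
ft_force: [-1.0, -0.0, 1.4]
gripper_width: 0.0607
shift cm [-0.01 -0.05 -0.06] turn [ 0.  -0.1  0. ]
```

```bash
python3 -m pendant '[[0,0,0,0,0,0,-0.4],[0,0,0,0,0,0,0],[0,0,0,0,0,0,0.4],[0,0,0,0,0,0,1],[0,0,0,0,0,0,1],[0,0,0,0,0,0,1],[0,0,-1.5,0,0,0,1],[0,0,-4,0,0,0,1],[0,0,-8,0,0,0,1],[0,0,-12,0,0,0,1]]'
python3 l.py
python3 - <<'E'
from h import *
d=optics.read_camera("side");c=optics.read_camera("wrist")
cv2.imwrite("pics/s5.png",np.hstack([cv2.resize(c["color"][:,:,::-1],(440,330)),cv2.resize(d["color"][120:237,255:385,::-1],(360,330),interpolation=cv2.INTER_CUBIC)]))
togo([.45,-.15,.26],down(90))
E
```

```text
t: 9.67
ee_pos: [0.5936, -0.1043, 0.161]
ee_rot: [0.318, 0.639, 0.626, 0.314]
ft_force: [0.2, 0.5, 1.7]
gripper_width: 0.0852
q [ 1.2   0.3  -1.04  2.33  3.02  0.26 -1.15]
shift cm [ -4.42  -0.66 -17.15] turn [53.2  0.8 -1.5]
```

View pics/s5.png

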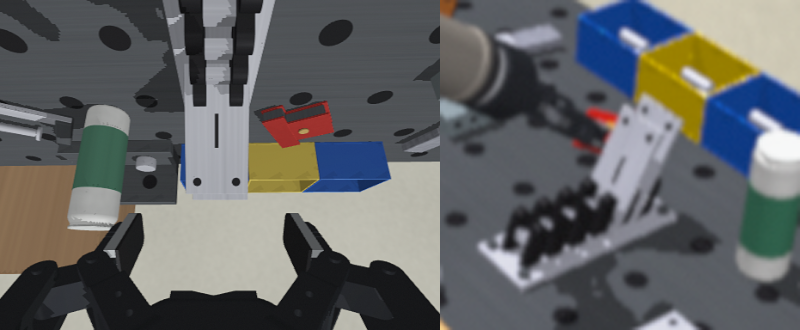

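Plate 1 stands in slot 4, parallel to the finished plate (wrist pane top edge (187,198)-(247,198); side pane agrees). Next I go back the same way to unfold the wrist.

Run:
```python
from h import *
q=[.315,.647,.628,.297]; togo([.5745,.056,.22],Ro.from_quat([q[1],q[2],q[3],q[0]]))
```

```text
shift cm [16.53  3.24 -5.27] turn [ 1.9 -0.7 -0.3]
```

```bash
python3 -m pendant '[[1,1,-3,0,0,0,1],[4.5,3.2,-5.3,1.9,-0.7,-0.3,1],[8.5,3.2,-5.3,1.9,-0.7,-0.3,1],[12.5,3.2,-5.3,1.9,-0.7,-0.3,1],[16.5,3.2,-5.3,1.9,-0.7,-0.3,1],[16.5,3.2,-5.3,1.9,-0.7,-0.3,1],[16.5,3.2,-5.3,1.9,-0.7,-0.3,1]]'
python3 l.py;python3 - <<'E'
from h import *
q=[.179,.66,.694,.226]; togo([.496,.0945,.22],Ro.from_quat([q[1],q[2],q[3],q[0]]))
E
```

```text
t: 10.35
ee_pos: [0.5808, 0.0201, 0.2103]
ee_rot: [0.316, 0.647, 0.627, 0.297]
ft_force: [0.7, 0.1, -0.9]
gripper_width: 0.0854
q [ 1.11  0.04 -1.27  2.31  1.94  0.2  -0.46]
shift cm [ 7.11 -4.62 -7.5 ] turn [18.1  6.6 -1.9]
```

```bash
python3 -m pendant '[[1.5,-0.8,-1.5,1,3,0,1],[3,-1.8,-3,5,5,-0.5,1],[4.5,-2.8,-4.5,9,6.6,-1,1],[6,-3.8,-6,14,6.6,-1.9,1],[7.1,-4.6,-7.5,18,6.6,-1.9,1],[7.1,-4.6,-7.5,18,6.6,-1.9,1],[7.1,-4.6,-7.5,18,6.6,-1.9,1]]'
python3 l.py;python3 - <<'E'
from plan import *
q=[.179,.66,.694,.226]; togo([.496,.0945,.22],Ro.from_quat([q[1],q[2],q[3],q[0]]))
s=monitor.read_state()["q"]
for P,az,t in(([.5,.05,.22],88.7,0),([.54,-.1,.22],88.7,0),([.54,-.32,.15],88.7,0)): print(ik(np.array(P),grasp(P,az,t,0)[1],s,.02)); 
E
```

```text
t: 10.93
ee_pos: [0.5488, 0.0172, 0.1902]
ee_rot: [0.286, 0.667, 0.648, 0.232]
ft_force: [0.4, 0.0, 0.2]
gripper_width: 0.0855
q [ 0.91 -0.02 -1.08  2.27  0.91  0.24  0.53]
shift cm [ 7.24 -1.8  -6.39] turn [ 9.7  9.2 -1.4]
(array([ 0.73508645,  0.45660651, -1.19542194,  1.62779622,  0.43321944,
        1.35664611,  1.02811771]), np.float64(0.00019469991454066358), np.float64(0.00013939130561301032))
(array([ 0.9014842 ,  0.54566326, -1.1311926 ,  1.50454709,  0.4961821 ,
        1.40625436,  1.2933445 ]), np.float64(0.0002275424323070685), np.float64(0.00016160889049832307))
(array([ 1.09089647,  0.73064695, -1.00996106,  1.37865391,  0.61570599,
        1.36309347,  1.62399369]), np.float64(0.0002769933680940606), np.float64(0.00020352801610616747))
```

Run:
```python
from plan import *
togo([.50,-.10,.26],down(88.7))
```

```text
shift cm [-12.37   1.15  -7.45] turn [43.1  4.  -0.3]
```

```bash
python3 -m pendant '[[0,-0.5,-1.5,5,3,0,1],[-1,-0.5,-3,11,4,0,1],[-2.5,0,-4.5,17,4,0,1],[-5,0.3,-6,23,4,-0.3,1],[-7.5,0.6,-7.5,30,4,-0.3,1],[-10,1,-7.5,36,4,-0.3,1],[-12.4,1.2,-7.5,43,4,-0.3,1],[-12.4,1.2,-7.5,43,4,-0.3,1]]'
python3 l.py;python3 - <<'E'
from plan import *
G=[.541,-.320,.033]
for d in(-.07,.025):
  P,R=grasp(G,88.7,15,d); print(P); togo(P,R); print(ik(P,R,monitor.read_state()["q"],.02)[0].round(2))
E
```

```text
t: 11.6
ee_pos: [0.5002, -0.1078, 0.2648]
ee_rot: [0.088, 0.719, 0.687, 0.053]
ft_force: [0.9, -0.2, -0.0]
gripper_width: 0.0854
q [ 0.77  0.1  -0.65  1.73  0.1   1.13  1.61]
[ 0.55911267 -0.32041103  0.10061481]
shift cm [-20.17   3.36  18.39] turn [26.4  2.6 -1.7]
[ 0.64  0.82 -0.41  1.1   0.37  1.53  1.8 ]
[ 0.53453119 -0.3198532   0.00885185]
shift cm [-19.82  -0.88  26.89] turn [26.4  2.6 -1.7]
[ 0.66  0.86 -0.39  1.27  0.39  1.33  1.77]
```

```bash
python3 -m pendant '[[-3,0.5,2,5,0.5,-0.3,1],[-6,1,4.5,10,1,-0.6,1],[-9,1.5,7,16,1.5,-1,1],[-12,2,10,21,2,-1.4,1],[-15,2.6,13,26.4,2.6,-1.7,1],[-18,3,16,26.4,2.6,-1.7,1],[-20.2,3.4,18.4,26.4,2.6,-1.7,1],[-20.2,3.4,18.4,26.4,2.6,-1.7,1],[-20.2,3.4,18.4,26.4,2.6,-1.7,1]]'
python3 l.py;python3 - <<'E'
from plan import *
G=[.541,-.320,.033]
c=optics.read_camera("wrist")
X=np.array([[a*.065,b*.032,0] for a,b in((1,1),(1,-1),(-1,-1),(-1,1))]); X=Ro.from_euler("z",-1.3,degrees=True).apply(X)+[.505,-.319,.036]
im=c["color"][:,:,::-1].copy(); cv2.polylines(im,[proj(c,X).round().astype(int)],True,(0,0,255),1); cv2.imwrite("pics/w6.png",im)
togo(*grasp(G,88.7,15,.025))
E
```

```text
t: 12.35
ee_pos: [0.5581, -0.3212, 0.0962]
ee_rot: [-0.097, 0.709, 0.693, -0.093]
ft_force: [0.3, 0.9, 0.4]
gripper_width: 0.0855
q [ 0.68  0.84 -0.48  1.1   0.42  1.55  1.77]
shift cm [-0.12 -0.07  9.36] turn [-0.1 -0.1  0.1]
```

View pics/w6.png

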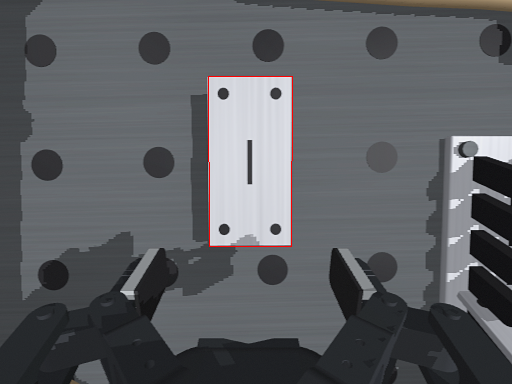

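The red outline predicted from the top and side views matches plate 2's edges at (208,76)-(292,246) exactly. Descend and grip.

```bash
python3 -m pendant '[[-0.1,0,2.5,0,0,0,1],[-0.1,-0.1,5,0,0,0,1],[-0.1,-0.1,7.5,0,0,0,1],[-0.1,-0.1,9,0,0,0,1],[-0.1,-0.1,9,0,0,0,1],[-0.1,-0.1,9,0,0,0,-1],[-0.1,-0.1,9,0,0,0,-1],[-0.1,-0.1,9,0,0,0,-1],[-0.1,-0.1,9,0,0,0,-1],[-0.1,-0.1,9,0,0,0,-1]]' 110
python3 -m pendant '[[0,0,0,0,0,0,-1],[0,0,0,0,0,0,-1]]'; python3 -c "
from h import *
s,p,R=tool(); print(R.inv().apply([0,0,1])*100)"
```

```text
t: 13.23
ee_pos: [0.5382, -0.3192, 0.0162]
ee_rot: [-0.092, 0.708, 0.694, -0.09]
ft_force: [-0.3, 0.8, 5.7]
gripper_width: 0.0606
t: 13.4
ee_pos: [0.5403, -0.3189, 0.0178]
ee_rot: [-0.091, 0.708, 0.695, -0.088]
ft_force: [-0.3, 0.4, -3.1]
gripper_width: 0.0607
[ 7.18104429e-02 -2.50995071e+01 -9.67988098e+01]
```

```bash
python3 -m pendant '[[0,-0.25,-1,0,0,0,-1],[0,-0.5,-2,0,0,0,-1],[0,-1,-4,0,0,0,-1],[0,-1.7,-7,0,0,0,-1],[0,-2.5,-10,0,0,0,-1],[0,-3.2,-13,0,0,0,-1],[0,-4,-16,0,0,0,-1],[0,-5,-20,0,0,0,-1],[0,-5,-20,0,0,0,-1],[0,-5,-20,0,0,0,-1]]'
python3 l.py; python3 pnp.py "[[180,60],[313,59],[313.5,326.5],[182.5,325.5]]"
python3 - <<'E'
from plan import *
s=monitor.read_state()["q"]
q=[.179,.66,.694,.226]; T=Ro.from_quat([q[1],q[2],q[3],q[0]])
for P in([.50,.0945,.21],[.50,0,.21]): togo(P,T); print(ik(np.array(P),T,s,.01)[0].round(2))
E
```

```text
t: 14.23
ee_pos: [0.544, -0.3193, 0.2283]
ee_rot: [-0.087, 0.709, 0.695, -0.086]
ft_force: [-0.5, -0.8, -4.0]
gripper_width: 0.0607
q [ 0.69  0.72 -0.51  0.98  0.39  1.75  1.82]
[[181.   58.7]
 [313.   59. ]
 [313.5 326.5]
 [182.3 323.6]]
err 0.9619439039328768 tool frame centre [-0.0013 -0.0358 -0.0106]
[[ 0.     1.    -0.018]
 [ 0.951 -0.006 -0.309]
 [-0.309 -0.017 -0.951]]
world centre [ 0.5106 -0.3197  0.2447] len axis [ 0.998 -0.019  0.064]
shift cm [41.26 -4.52  2.75] turn [-47.6   3.7  -4.4]
[ 0.48 -0.13 -0.68  2.18 -0.08  0.47  1.46]
shift cm [31.81 -4.35  2.7 ] turn [-47.6   3.7  -4.4]
[ 0.53 -0.13 -0.44  2.2  -0.36  0.51  1.96]
```

```bash
python3 -m pendant '[[2,-0.4,0.2,-4,0.3,-0.4,-1],[5,-0.8,0.5,-8,0.6,-0.8,-1],[8.5,-1.3,0.8,-12,1,-1.2,-1],[12,-1.8,1.1,-17,1.4,-1.6,-1],[15.5,-2.3,1.4,-22,1.8,-2,-1],[19,-2.8,1.7,-27,2.2,-2.5,-1],[22.5,-3.3,2,-32,2.6,-3,-1],[26,-3.8,2.3,-37,3,-3.5,-1],[29.5,-4.2,2.6,-42,3.4,-4,-1],[33,-4.5,2.75,-47.6,3.7,-4.4,-1]]'
python3 l.py
python3 - <<'E'
from plan import *
s=monitor.read_state()["q"]
q=[.179,.66,.694,.226]; T=Ro.from_quat([q[1],q[2],q[3],q[0]])
togo([.50,.0945,.20],T); print(ik(np.array([.5,.0945,.2]),T,s,.01)[0].round(2))
_,R=place(0,.1,18.); togo([.58,.06,.22],R); print(ik(np.array([.58,.06,.22]),R,s,.01)[0].round(2))
E
```

```text
t: 15.12
ee_pos: [0.4957, 0.0128, 0.2072]
ee_rot: [0.179, 0.661, 0.694, 0.225]
ft_force: [2.5, 3.4, -3.4]
gripper_width: 0.0609
q [ 0.92 -0.17 -0.81  2.21 -0.5   0.53  2.07]
shift cm [8.08 0.18 1.45] turn [-0.1  0.1 -0.1]
[ 1.07 -0.21 -1.15  2.19 -0.43  0.48  1.81]
shift cm [4.24 7.87 3.89] turn [-18.8  -5.5   1.8]
[ 1.26 -0.25 -1.22  2.28 -1.39  0.25  2.79]
```

```bash
cat > sim.py <<'E'
from plan import *
def step(q,p,R,n=10):
    """n-step local damped-LS tracking of a straight pose path"""
    P0,R0=tfk(q); d=(R0.inv()*R).as_rotvec()
    for k in range(1,n+1):
        pp=P0+(p-P0)*k/n; RR=R0*Ro.from_rotvec(d*k/n)
        f=lambda x:np.r_[(tfk(x)[0]-pp)*100,(tfk(x)[1].inv()*RR).as_rotvec()*20,.05*(x-q)]
        q=least_squares(f,np.clip(q,lo+.001,hi-.001),bounds=(lo,hi)).x
    P,Q=tfk(q); return q,np.linalg.norm(P-p)*1000,np.degrees((Q.inv()*R).magnitude())
E
python3 - <<'E'
from sim import *
s=monitor.read_state()["q"]; _,R0=tool()[1:]
F=place(0,.1,18.)[1]
for roll in(-25,-15,15,25):
  for yaw in(-20,0,20):
    T=Ro.from_euler("zx",[yaw,roll],degrees=True)*R0 if 0 else Ro.from_euler("z",yaw,degrees=True)*Ro.from_euler("x",roll,degrees=True)*R0
    a=step(s,np.array([.5,.02,.22]),T); b=step(a[0],np.array([.58,.06,.22]),F); c=step(b[0],*place(0,.06,18.))
    print(roll,yaw,a[0][[2,4,5,6]].round(2),round(a[1]),"|",b[0][[2,4,5,6]].round(2),round(b[1]),round(b[2]),"|",c[0][[2,4,5,6]].round(2),round(c[1]),round(c[2]))
E
```

```text
-25 -20 [-1.16  0.95  1.18  0.32] 0 | [-1.22  1.78  0.25 -0.38] 1 0 | [-1.08  2.32  0.34 -0.37] 0 0
-25 0 [-1.22  0.6   0.65  0.99] 0 | [ 0.2   1.74  0.25 -0.36] 0 0 | [-0.97  2.46  0.29 -0.56] 0 0
-25 20 [-0.91 -0.14  0.41  2.11] 0 | [-1.22 -1.39  0.25  2.79] 24 5 | [ 0.42 -1.37  0.25  3.  ] 8 8
-15 -20 [-1.22  0.73  0.88  0.49] 0 | [-1.22  1.78  0.25 -0.38] 1 0 | [-1.08  2.32  0.34 -0.37] 0 0
-15 0 [-1.12 -0.02  0.53  1.59] 0 | [ 0.21  1.74  0.25 -0.36] 0 0 | [-0.97  2.46  0.29 -0.56] 0 0
-15 20 [-0.77 -0.42  0.52  2.38] 0 | [-1.22 -1.39  0.25  2.79] 24 5 | [ 0.42 -1.37  0.25  3.  ] 8 8
15 -20 [-0.8  -0.71  0.49  1.82] 0 | [-1.22 -1.39  0.25  2.79] 24 5 | [ 0.42 -1.37  0.25  3.  ] 8 8
15 0 [-0.61 -0.83  0.69  2.37] 0 | [-1.22 -1.39  0.25  2.79] 24 5 | [ 0.42 -1.37  0.25  3.  ] 8 8
15 20 [-0.6  -0.75  0.9   2.67] 0 | [-1.22 -1.39  0.25  2.79] 24 5 | [ 0.42 -1.37  0.25  3.  ] 8 8
25 -20 [-0.6  -1.06  0.53  2.18] 0 | [-1.22 -1.39  0.25  2.79] 24 5 | [ 0.42 -1.37  0.25  3.  ] 8 8
25 0 [-0.55 -0.99  0.8   2.53] 0 | [-1.22 -1.39  0.25  2.79] 24 5 | [ 0.42 -1.37  0.25  3.  ] 8 8
25 20 [-0.59 -0.79  1.01  2.68] 0 | [-1.22 -1.39  0.25  2.79] 24 5 | [ 0.42 -1.37  0.25  3.  ] 8 8
```

Roll -20°, yaw -10° (world) is a good via pose.

Run:
```python
from sim import *
T=Ro.from_euler("z",-15,degrees=True)*Ro.from_euler("x",-22,degrees=True)*tool()[2]; togo([.5,.02,.22],T)
```

```text
shift cm [ 0.76  1.08 -0.78] turn [  3.5 -26.3   0.7]
```

```bash
python3 -m pendant '[[0.2,0.2,-0.2,0.7,-5,0.1,-1],[0.3,0.4,-0.3,1.4,-10,0.3,-1],[0.5,0.6,-0.5,2.1,-15,0.4,-1],[0.6,0.8,-0.6,2.8,-20,0.5,-1],[0.8,1,-0.8,3.5,-26,0.7,-1],[0.8,1,-0.8,3.5,-26,0.7,-1]]'
python3 l.py
python3 - <<'E'
from sim import *
s=monitor.read_state()["q"]
_,R=place(0,.1,18.); togo([.58,.03,.22],R); print(step(s,np.array([.58,.03,.22]),R))
togo(*place(0,.075,18.,(-.001,-.0358,-.0106)))
E
```

```text
t: 15.62
ee_pos: [0.4782, 0.0199, 0.2044]
ee_rot: [0.247, 0.7, 0.666, 0.074]
ft_force: [-1.9, -0.3, -5.0]
gripper_width: 0.0608
q [ 0.97 -0.09 -1.25  2.1   0.43  0.74  0.96]
shift cm [1.66 9.82 2.81] turn [-25.2  13.1   4.8]
(array([-1.1148692 , -0.10670084,  0.89890949,  2.36088613,  1.80884609,
        0.25      , -0.33001796]), np.float64(0.005418988489670469), np.float64(0.0023240610495875716))
shift cm [-9.41 15.67 15.25] turn [-25.2  13.1   4.8]
```

```bash
python3 -m pendant '[[0.2,1.3,0.4,-4,1,0.6,-1],[0.4,2.6,0.8,-8,2,1.2,-1],[0.6,3.9,1.1,-12,3.5,1.8,-1],[0.8,5.2,1.5,-16,5,2.4,-1],[1,6.6,1.9,-20,7.5,3,-1],[1.3,8.2,2.3,-24,10,4,-1],[1.7,9.8,2.8,-25.2,13.1,4.8,-1],[1.7,9.8,2.8,-25.2,13.1,4.8,-1]]'
python3 l.py
python3 - <<'E'
from sim import *
s=monitor.read_state()["q"]
p,R=place(0,.075,18.,(-.001,-.0358,-.0106)); togo(p,R); print(step(s,p,R))
E
```

```text
t: 16.28
ee_pos: [0.56, 0.0156, 0.2156]
ee_rot: [0.329, 0.657, 0.63, 0.25]
ft_force: [0.6, 0.1, -1.8]
gripper_width: 0.0609
q [ 0.96 -0.07 -1.15  2.29  1.27  0.22  0.15]
shift cm [-10.84   3.58  13.44] turn [-3.5  5.7  1.8]
(array([ 1.12414957,  0.54232255, -1.13938709,  2.13083751,  2.17110202,
        0.33756332, -0.21990553]), np.float64(6.419056939501286e-05), np.float64(4.71281604940864e-05))
```

```bash
python3 -m pendant '[[-1.5,0.4,1.8,-0.8,1,0.3,-1],[-3.2,0.9,3.8,-1.5,2.5,0.6,-1],[-5,1.5,6,-2.2,4,1,-1],[-6.8,2.1,8.2,-3,5,1.4,-1],[-8.5,2.7,10.4,-3.5,5.7,1.8,-1],[-10,3.2,12.2,-3.5,5.7,1.8,-1],[-10.8,3.6,13.4,-3.5,5.7,1.8,-1],[-10.8,3.6,13.4,-3.5,5.7,1.8,-1],[-10.8,3.6,13.4,-3.5,5.7,1.8,-1]]'
python3 l.py
python3 pnp.py "[[180,59],[313,58.5],[313.5,326.5],[182.5,325]]"
python3 - <<'E'
from plan import *
p,R=place(0,.055,18.,(-.001,-.0358,-.0106)); togo(p,R)
E
```

```text
t: 17.03
ee_pos: [0.6735, -0.1112, 0.1586]
ee_rot: [0.311, 0.648, 0.626, 0.305]
ft_force: [-0.6, 1.2, -3.4]
gripper_width: 0.0606
q [ 1.06  0.49 -1.02  2.13  2.29  0.27 -0.39]
[[180.3  57.4]
 [313.   58.5]
 [313.5 326.5]
 [183.2 328.9]]
err 0.5679950832598308 tool frame centre [-0.0042 -0.0375 -0.0079]
[[ 0.003  0.999  0.033]
 [ 0.956  0.007 -0.294]
 [-0.294  0.033 -0.955]]
world centre [ 0.6435 -0.1109  0.1352] len axis [ 0.362 -0.011  0.932]
shift cm [ 0.01 -1.5   0.57] turn [-0.4 -0.1 -0.3]
```

```bash
python3 -m pendant '[[0,-0.5,0.2,-0.4,0,-0.3,-1],[0,-1,0.4,-0.4,0,-0.3,-1],[0,-1.5,0.6,-0.4,0,-0.3,-1],[0,-1.5,0.6,-0.4,0,-0.3,-1]]'
python3 - <<'E'
from plan import *
for h in(.055,.025,0): togo(*place(0,h,17.5,(-.001,-.0358,-.010)))
d=optics.read_camera("side")
cv2.imwrite("pics/s7.png",cv2.resize(d["color"][120:237,255:385,::-1],(650,585),interpolation=cv2.INTER_CUBIC))
E
```

```text
t: 17.42
ee_pos: [0.6664, -0.1061, 0.1422]
ee_rot: [0.312, 0.643, 0.629, 0.306]
ft_force: [0.4, 0.7, -2.3]
gripper_width: 0.0607
shift cm [-0.12  0.29 -0.09] turn [-0.7 -0.2  0. ]
shift cm [-0.12 -2.56  0.85] turn [-0.7 -0.2  0. ]
shift cm [-0.12 -4.93  1.63] turn [-0.7 -0.2  0. ]
```

View pics/s7.png

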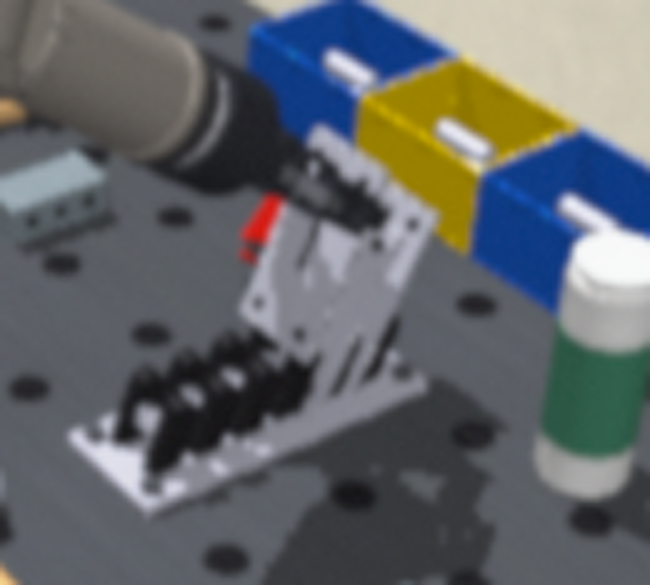

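Plate 2's lower end (about (245,310)-(300,345)) sits just above the gap in front of the tooth before plate 1, in line with slot 3. Insert.

```bash
python3 -m pendant '[[-0.1,-0.3,0.1,-0.5,0,0,-1],[-0.1,-0.7,0.25,-0.5,0,0,-1],[-0.1,-1.1,0.37,-0.5,0,0,-1],[-0.1,-1.5,0.5,-0.5,0,0,-1],[-0.1,-1.9,0.63,-0.5,0,0,-1],[-0.1,-2.3,0.77,-0.5,0,0,-1],[-0.1,-2.6,0.86,-0.5,0,0,-1],[-0.1,-2.6,0.86,-0.5,0,0,-1]]'
python3 - <<'E'
from plan import *
for h in(.025,0): togo(*place(0,h,17.5,(-.001,-.0358,-.010)))
E
```

```text
t: 18.13
ee_pos: [0.657, -0.1071, 0.1161]
ee_rot: [0.314, 0.642, 0.628, 0.309]
ft_force: [-2.3, 0.2, -3.3]
gripper_width: 0.0607
shift cm [ 0.01  0.07 -0.03] turn [-0.2 -0.2  0. ]
shift cm [ 0.   -2.31  0.73] turn [-0.2 -0.2  0. ]
```

```bash
python3 -m pendant '[[0,-0.3,0.1,0,0,0,-1],[0,-0.6,0.2,0,0,0,-1],[0,-0.9,0.3,0,0,0,-1],[0,-1.2,0.4,0,0,0,-1],[0,-1.5,0.5,0,0,0,-1],[0,-1.8,0.58,0,0,0,-1],[0,-2,0.63,0,0,0,-1],[0,-2.1,0.66,0,0,0,-1],[0,-2.1,0.66,0,0,0,-1]]'
python3 -m pendant '[[0,-0.1,0.03,0,0,0,-1],[0,-0.2,0.06,0,0,0,-1],[0,-0.25,0.08,0,0,0,-1],[0,-0.25,0.08,0,0,0,-1]]'
python3 - <<'E'
from plan import *
togo(*place(0,0,17.5,(-.001,-.0358,-.010)))
E
```

```text
t: 18.88
ee_pos: [0.649, -0.1068, 0.095]
ee_rot: [0.314, 0.642, 0.628, 0.309]
ft_force: [-4.8, -0.7, 1.1]
gripper_width: 0.061
t: 19.22
ee_pos: [0.6493, -0.1068, 0.094]
ee_rot: [0.315, 0.641, 0.627, 0.31]
ft_force: [-4.6, -0.7, 5.8]
gripper_width: 0.0608
shift cm [-0.01 -0.09 -0.01] turn [-0.1 -0.2  0. ]
```

Floor contact at the same TCP height as plate 1 (0.094). Release and retract.

```bash
python3 -m pendant '[[0,0,0,0,0,0,-0.4],[0,0,0,0,0,0,0],[0,0,0,0,0,0,0.4],[0,0,0,0,0,0,1],[0,0,0,0,0,0,1],[0,0,0,0,0,0,1],[0,0,-1.5,0,0,0,1],[0,0,-4,0,0,0,1],[0,0,-8,0,0,0,1],[0,0,-12,0,0,0,1]]'
python3 -m pendant '[[0,0,-3,0,0,0,1],[0,0,-5,0,0,0,1],[0,0,-5,0,0,0,1]]'
python3 - <<'E'
from plan import *
d=optics.read_camera("side");c=optics.read_camera("wrist");t=optics.read_camera("top")
a=np.radians(20); out=[]
def box(cam,im,sx,col):
  X=[]
  for n in(-.003,.003):
    for b,s in((0,1),(0,-1),(.13,-1),(.13,1)):
      X.append([sx+b*np.sin(a)+n*np.cos(a),s*.032,.01+b*np.cos(a)-n*np.sin(a)])
  P=proj(cam,rack+Rr.apply(X))
  return P[6:8] if cam is not None else None
for sx in(0,.032): print("pred top corners side",box(d,0,sx,0).round(1).tolist(),"wrist",box(c,0,sx,0).round(1).tolist(),"top",box(t,0,sx,0).round(1).tolist())
S=cv2.resize(d["color"][120:237,255:385,::-1],(433,390),interpolation=cv2.INTER_CUBIC); W=cv2.resize(c["color"][:,:,::-1],(360,270)); o=np.zeros((600,793,3),np.uint8); o[:390,:433]=S; o[:270,433:]=W
o[280:590,433:]=cv2.resize(t["color"][100:215,230:363,::-1],(360,310),interpolation=cv2.INTER_CUBIC); cv2.imwrite("pics/f8.png",o)
E
```

```text
t: 20.05
ee_pos: [0.5796, -0.1037, 0.1565]
ee_rot: [0.319, 0.638, 0.624, 0.319]
ft_force: [0.9, -0.1, 0.3]
gripper_width: 0.0855
t: 20.3
ee_pos: [0.5746, -0.1045, 0.1896]
ee_rot: [0.337, 0.628, 0.615, 0.338]
ft_force: [-0.3, -0.8, 0.8]
gripper_width: 0.0855
pred top corners side [[326.2, 169.7], [312.7, 159.9]] wrist [[207.8, 186.1], [282.6, 185.8]] top [[306.5, 137.5], [283.8, 136.3]]
pred top corners side [[334.3, 166.3], [320.6, 156.7]] wrist [[212.0, 195.6], [278.3, 195.3]] top [[306.9, 126.6], [284.3, 125.5]]
```

View pics/f8.png

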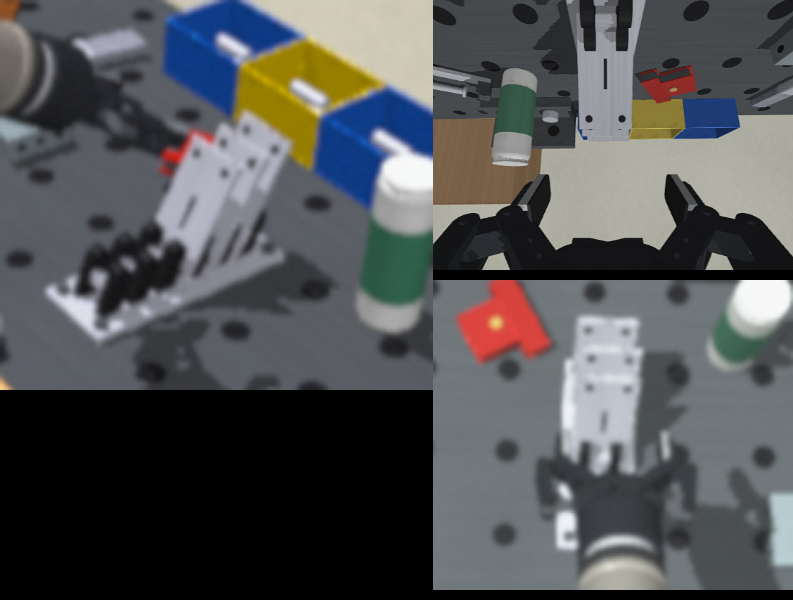

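```bash
python3 -m pendant '[[0,0,-1,0,0,0,1],[0,0,-1,0,0,0,1],[0,0,-1,0,0,0,1],[0,0,-1,0,0,0,1]]'; python3 -c "
from workcell import ticket; print(ticket.hand_in())"
```

```text
t: 20.78
ee_pos: [0.5665, -0.1049, 0.1944]
ee_rot: [0.337, 0.627, 0.616, 0.337]
ft_force: [0.5, -0.7, 0.3]
gripper_width: 0.0854
the job is handed in; nothing more can be done
None
```

The job is handed in after about 21 s of robot time. Plate 1 stands in slot 4 and plate 2 in slot 3. I gripped both by their long edges near one end, lowered each until it touched the slot floor, then let go and backed off. The hand-in gave no verdict.

**Checks that held:**
- **Floor:** both plates touched down at the same tool height (0.094 m), with contact forces of only a few newtons.
- **Last picture:** both plates stand parallel to the finished plate. Plate 2's top corners lie within about 2 px (roughly 4 mm) of the prediction in the side view. The spray can, magnet and plate 1's block show no visible shift; I did not measure any object's movement.
- **Hand clear:** the fingers were open and the wrist force about 1 N.

**Checks that disagreed:**
- **Finished plate:** the top camera put it about 4 mm off the fitted rack position and the side camera did not. I never touched it and took this as calibration error.
- **Plate 2, wrist camera:** its top edge came out about 12 px from the prediction. The arm was probably still moving then, and I did not repeat the measurement.
- **Plate 2, slot wall:** it showed about 5 N of sideways force as it went in.

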